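Hold the hidden bolt head behind the bracket

TASK

The nut runner on the bracket stand is only spinning the bolt round with its nut. Lift the reel of tubing straight up off the stand's spindle and lay it flat and whole on the black rubber pad without dropping it; then reach down into the narrow gap behind the bracket, grip the hex bolt head firmly between the two fingers so that it stops turning, and finish while still holding it. Leave the other things on the bench where they are.

Things in the scene. Friction and masses are not known exactly. Their poses are not given: they have to be found in the camera images.
- stand: Fixed steel stand, 190 x 150 mm base, left or right. Origin on the bench below the bolt head's centre; x points from the nut runner (grey, on the robot's side, x -38 to -134 mm, top z 82) through the bracket to the spindle, z up. Bracket plate x -27 to -21, 150 wide, top z 90; rear plate x 21 to 27, top z 72. Between them the 42 mm gap, open above and at its ends, floor z 8.
- spindle_top (a point): Top of the spindle, at x 80, y 0, z 168 mm of the stand: an upright pin 11 mm across that rises 70 mm from a 44 mm round shoulder (z 98) on which the reel sits; the reel must rise at least 72 mm to come clear.
- bolt_head (a point): Centre of the hex bolt head in the gap, at z 50 mm of the stand; axes as the stand's (does not turn). The bolt's axis is x. Head 19 mm across flats, 22 across corners, 16 long (x -8 to 8), on a 14 mm sleeve from the bracket. Grip it from above, fingers closing along the stand's y.
- bolt (a joint): Turning angle of the bolt in rad about the stand's x. It starts anywhere and is driven by about 0.06 N m, so that it creeps round at about 0.15 rad/s until held. Gripping with 20 to 40 N swings the nearest flats against the fingers and stops it; a few newtons let it slip.
- reel: Loose reel of copper tubing, about 0.3 kg: wound ring 170 mm across and 24 mm tall, three flat spokes, aluminium hub tube 34 mm outside, 18 mm bore, 62 mm tall. Origin at the centre of its underside, z along its axis. Grip the hub from above at any yaw, in the 38 mm that stand above the windings. It sits on the spindle over the gap, covering the bolt head.
- pad: Black rubber pad, 240 x 240 mm, 6 mm thick, fixed to the bench beside the stand, left or right. Origin at the centre of its underside; the reel goes on its middle.
- wrench: Bystander: open-ended steel wrench, 160 mm, lying between the stand and the pad.
- vial: Bystander: small jar with a black cap, 28 mm across, 55 mm tall, between the stand and the pad.
- beaker: Bystander: white cup, 60 mm across, 70 mm tall, at the far side.
- bottle: Bystander: glass bottle with a blue cap, 90 mm across, 180 mm tall, to the right.
- fittings: Bystander: grey divided tray, 130 x 180 mm, 45 mm tall, at the far side.
- screwdriver: Bystander: black-handled screwdriver, 180 mm, lying to the right.
- carton: Bystander: cardboard box, 80 x 120 mm, 50 mm tall, to the left.

How it is judged:
By the outcome, as a careful person would: the job done as asked, in the order asked, and still so for the second after the job is handed in, while the arm keeps its last pose, push and grip.
It also fails if it takes over 61 s, if anything falls off the work surface, if the arm or the gripper's body presses on something with over 40 N, if the wrist force passes 120 N, or if a joint passes its speed limit or range.

ROBOT

A 7-joint arm with a two-finger parallel gripper is mounted at the origin on the work surface. World frame = base frame: x ahead of the robot, y to its left, z up, the work surface at z = 0. Lengths are in m, angles in rad, forces in N, time in s.
With the tool pointing down it reaches from about 0.4 to 0.85 m from the base axis. Payload 6.9 kg.
Tool frame: the origin (TCP) lies between the finger pads, 19 mm behind the fingertips; this is the grasp point; z points along the fingers, y is the line along which they close (so a half turn about z gives the same grasp; the last joint's range is limited). The gripper opens to 85 mm and grips with 20 to 120 N. Pads are 22 mm wide; open, the fingers measure 114 mm over their backs; the gripper's body (76 mm by 85 mm) begins 54 mm behind the grasp point. The pads swing forward as they close: fully open they stand 13 mm farther back than shut.
Start: joints at [-1.183, 0.507, -0.238, 1.5, 0.126, 1.149, -0.155], TCP at [0.174, 0.6, 0.25] pointing down, gripper open.
Joint ranges: [-3.08, 3.08], [-0.24, 2.05], [-1.43, 1.35], [0, 2.5], [-1.52, 4.66], [0.17, 1.96], [-2.89, 2.89]. Speed limits (rad/s): [2.39, 2.39, 3.14, 3.14, 3.14, 3.14, 3.14].

INTERFACE

Orientations are given as a rotation vector (axis times angle).
In Python, from plant import env gives the robot as it stands.
- The arm moves only by the shell command python3 inch.py 'ROWS' [FORCE]. ROWS is a JSON list of rows, 1 to 20 of them, each of 7 numbers: the finger opening in m, then dx, dy, dz in a scale on which 1.0 is 0.5 m, then a rotation vector rx, ry, rz in a scale on which 1.0 is 2 rad; each row shifts and turns the commanded pose from where the row before left it, along the tool's axes as they then stand; what a row does not reach is not made up. A row lasts 1/10 s, in which the tool goes at most 0.05 m and 0.15 rad, less where a joint would pass 70% of its speed; a pose out of reach is approached as far as the arm can. The fingers move at their own pace and stop on an object; FORCE is the grip in N (left out, the last holds). Time passes only in rows, so rows that do not move let the fingers close. It prints the time, the measured TCP pose, the force, the opening and the grip force at its end. A shift or turn number past 1, either way, is cut back to 1. Input that does not fit is refused with a message, and nothing moves.
- env.observe(): the state, without advancing time (a new reading comes with each control period).
- env.capture(name): name is "scene" or "top"; returns a dict with "color" (420x560x3 uint8, red, green, blue), "fx", "fy", "cx", "cy" (pixels), "extrinsics" (4x4, takes a point from world to camera coordinates). Camera axes: x right, y down, z forward; pixel columns grow to the right and rows downward; lengths in m; the calibration is good to about 2 mm. A picture is of the moment at which its call begins. There is no depth.
- env.close_job(): hands the job in; it is judged then, once.
The state is a dict: "t": time; "joints": joint angles; "qvel": joint speeds; "tau": joint torques, N m; "tool_pos": TCP position; "eef_rot": TCP orientation; "contact_force": force on the tool from outside, world axes, zero at the start; "wrist_torque": the same for the moment, N m; "grip_width": finger opening in m; "finger_force": force on a finger pad.
Only numpy, scipy, OpenCV 4.12 (cv2) and the standard library are available. Lean on these libraries where they do the work, as an engineer would, in place of code of your own. Each camera call takes 0.05 s, during which the arm holds its last target. There are 200 camera calls.

## Working session

There is one attempt and no reset: what is moved stays moved. The work goes in short steps, Python scripts to look and compute and a shell command to move; the robot and the scene stay as the last step left them, time stands still between calls to the robot, and variables do not carry over. Pictures are saved under pics/ and viewed, at most 10 in all, crops included, and the job is handed in when it is done.

```bash
ls; mkdir -p pics
cat > h.py <<'E'
import numpy as np, cv2
from plant import env
def cap(n,f=None):
    c=env.capture(n)
    if f: cv2.imwrite('pics/'+f,c["color"][...,::-1])
    return c
def ray(c,u,v):
    E=np.array(c["extrinsics"]);R,t=E[:3,:3],E[:3,3]
    return -R.T@t, R.T@np.array([(u-c["cx"])/c["fx"],(v-c["cy"])/c["fy"],1])
def plane(c,u,v,z):
    o,d=ray(c,u,v); return o+d*(z-o[2])/d[2]
def tri(a,p,b,q):
    o1,d1=ray(a,*p);o2,d2=ray(b,*q);d1/=np.linalg.norm(d1);d2/=np.linalg.norm(d2)
    s=np.linalg.lstsq(np.c_[d1,-d2],o2-o1,rcond=None)[0]
    x,y=o1+s[0]*d1,o2+s[1]*d2
    return (x+y)/2,np.linalg.norm(x-y)
def proj(c,p):
    E=np.array(c["extrinsics"]);q=E[:3,:3]@p+E[:3,3]
    return np.array([c["fx"]*q[0]/q[2]+c["cx"],c["fy"]*q[1]/q[2]+c["cy"]])
E
python3 - <<'E'
from h import *
for n in("scene","top"):
    c=cap(n,n+'0.png'); print(n,c["fx"],c["cx"],c["cy"],ray(c,c["cx"],c["cy"]))
print(env.observe())
E
```

```text
inch.py
pics
plant.py
scene 460.26616896016486 280.291555843465 210.13511300358056 (array([ 1.1983019 , -0.701419  ,  1.16674507]), array([-0.44531335,  0.50557421, -0.73897953]))
top 416.3984193150427 276.9503098327892 213.612632221373 (array([ 0.38887766, -0.0272517 ,  1.34687266]), array([ 0.16624957,  0.01297701, -0.98599832]))
{'t': 0.1, 'joints': array([-1.18249841,  0.50826038, -0.23753471,  1.50099202,  0.12569341,
        1.14890816, -0.15482141]), 'qvel': array([-8.06781448e-04, -1.16631195e-03, -1.53763441e-06, -4.61438354e-03,
        1.79851607e-03,  2.67867224e-04,  1.05723796e-03]), 'tau': array([-4.70812549e-03, -6.21834683e+01, -2.19510511e+00, -2.50205326e+01,
        1.23946529e-02,  7.82980904e-03,  1.90209414e-05]), 'tool_pos': array([0.17435584, 0.59976762, 0.24922667]), 'eef_rot': array([-4.42732301e-01, -3.11003202e+00,  2.46173350e-03]), 'contact_force': array([ 0.05052979,  0.09622028, -0.25279251]), 'wrist_torque': array([-0.03937285,  0.01594053, -0.04204182]), 'finger_force': 0.0, 'grip_width': 0.08561181861267073}
```

View pics/scene0.png

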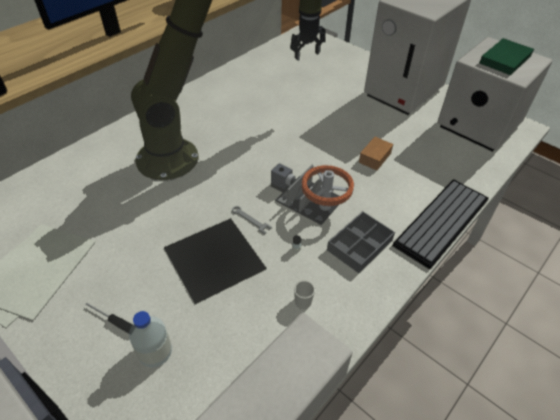

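View pics/top0.png

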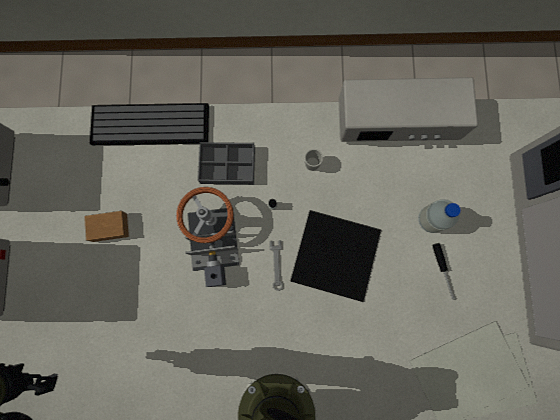

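The scene view shows the orange reel at (328,185), the pad at (215,259), the jar at (297,240) and the wrench at (250,218). In the top view the reel is at (205,214), the nut runner at (214,272), the pad at (336,255), the wrench at (277,265) and the jar at (272,203).

```bash
cat >> h.py <<'E'
def big(m):
    cs=cv2.findContours(m.astype(np.uint8),cv2.RETR_EXTERNAL,cv2.CHAIN_APPROX_NONE)[0]
    return max(cs,key=cv2.contourArea)
def orange(c,box=None):
    h=cv2.cvtColor(c["color"],cv2.COLOR_RGB2HSV)
    m=((h[...,0]<14)&(h[...,1]>110)&(h[...,2]>60))
    if box: k=np.zeros_like(m);k[box[1]:box[3],box[0]:box[2]]=1;m&=k
    return m
E
python3 - <<'E'
from h import *
s,t=cap("scene"),cap("top")
ms,mt=orange(s,(295,155,358,215)),orange(t,(170,180,240,250))
es=cv2.fitEllipse(cv2.convexHull(big(ms)));et=cv2.fitEllipse(cv2.convexHull(big(mt)))
print(es,et); print('ring',tri(s,es[0],t,et[0]))
# pad
for c,b in((s,(155,210,275,310)),(t,(280,200,390,310))):
    g=c["color"].max(2)<45; k=np.zeros_like(g);k[b[1]:b[3],b[0]:b[2]]=1
    q=cv2.approxPolyDP(cv2.convexHull(big(g&k)),8,True)[:,0]
    P=[plane(c,*map(float,p),.006)[:2] for p in q]; print(q.tolist(),np.round(P,3).tolist(),np.mean(P,0))
a=cv2.resize(s["color"][150:230,260:365],None,fx=7,fy=7,interpolation=cv2.INTER_CUBIC)
b=cv2.resize(t["color"][180:295,170:275],None,fx=5,fy=5,interpolation=cv2.INTER_CUBIC)
cv2.imwrite('pics/c1.png',a[...,::-1]);cv2.imwrite('pics/c2.png',b[...,::-1])
E
```

```text
((327.1003112792969, 184.92330932617188), (39.250694274902344, 51.48194122314453), 95.67755889892578) ((204.3231964111328, 214.5308074951172), (55.388729095458984, 56.44804000854492), 48.21431350708008)
ring (array([0.59832475, 0.20901824, 0.10875233]), np.float64(0.001090120934836679))
[[230, 221], [262, 267], [197, 297], [171, 247]] [[0.408, -0.057], [0.616, -0.12], [0.55, -0.325], [0.35, -0.26]] [ 0.48102534 -0.19050502]
[[310, 210], [380, 230], [363, 301], [291, 281]] [[0.625, -0.118], [0.557, -0.342], [0.332, -0.277], [0.397, -0.052]] [ 0.47788779 -0.19711084]
```

View pics/c1.png

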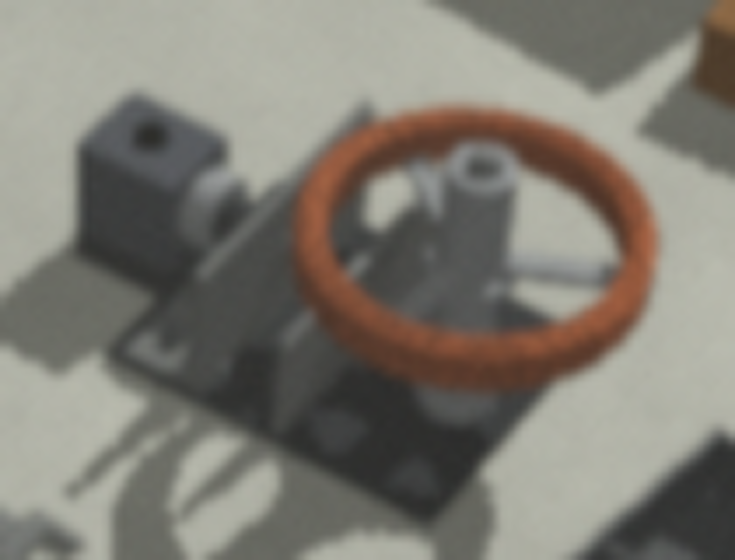

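View pics/c2.png

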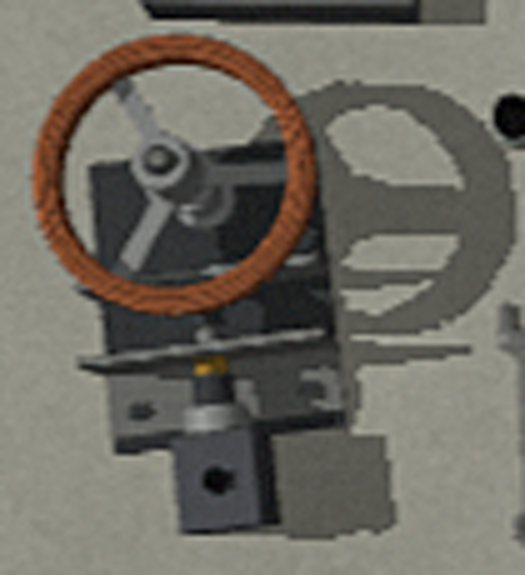

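The crops show the hub top ring at c1 (482,167) and c2 (160,158), and the runner's top hole at c1 (150,135) and c2 (216,480). The stand base corners are at c2 (90,165), (310,145), (345,425) and (115,450). The bracket top edge runs from c2 (80,365) to (325,333).

Run:
```python
from h import *
s,t=cap("scene"),cap("top")
S=lambda x,y:((x+.5)/7-.5+260,(y+.5)/7-.5+150)
T=lambda x,y:((x+.5)/5-.5+170,(y+.5)/5-.5+180)
h,e=tri(s,S(482,167),t,T(160,158));print('hub top',h,e)
r,e=tri(s,S(150,135),t,T(216,480));print('runner hole',r,e)
d=h-r;print('yaw axis',np.degrees(np.arctan2(d[1],d[0])),np.linalg.norm(d[:2]))
# bracket top ends (c2) z .09 ; scene far end S(368,103)
a,b=plane(t,*T(80,365),.09),plane(t,*T(325,333),.09);d=a-b
print('bracket',a,b,np.degrees(np.arctan2(d[1],d[0]))-90,np.linalg.norm(d[:2]),plane(s,*S(368,103),.09))
C=[plane(t,*T(*p),.008)[:2] for p in((90,165),(310,145),(345,425),(115,450))];C=np.array(C);print(C,C.mean(0))
for i in range(4):
    d=C[i]-C[i-1];print(np.degrees(np.arctan2(d[1],d[0])),np.linalg.norm(d))
C=[plane(s,*S(*p),.008)[:2] for p in((112,352),(432,520))];print(C,np.degrees(np.arctan2(*(C[1]-C[0])[::-1])),np.linalg.norm(C[1]-C[0]))
print(cv2.Rodrigues(env.observe()['eef_rot'])[0])
```

```text
hub top [0.59928079 0.20700787 0.16215215] 0.0013075511107350684
runner hole [0.41609013 0.18545582 0.08221068] 0.0016576851431411156
yaw axis 6.709900825359602 0.1844540866036569
bracket [0.48518681 0.26691534 0.09      ] [0.50262665 0.1186179  0.09      ] 6.7072001339835055 0.14931938458368887 [0.48610244 0.27101786 0.09      ]
[[0.62214675 0.28279129]
 [0.63337403 0.13861523]
 [0.4509475  0.11500734]
 [0.4368763  0.26229152]] [0.53583614 0.19967634]
6.313968722100745 0.1864011242547656
-85.54724720062306 0.1446125478975146
-172.62631055725947 0.18394774261952768
95.45734577235046 0.14795482324687906
[array([0.45555596, 0.11609359]), array([0.64145728, 0.13789853])] 6.689830474936582 0.18717574060310613
[[-9.60276169e-01  2.79051348e-01 -1.54312395e-04]
 [ 2.79051391e-01  9.60275985e-01 -5.95066603e-04]
 [-1.78716505e-05 -6.14489367e-04 -9.99999811e-01]]
```

Units first: shifts go in shares of 0.5 m and turns go in shares of 2 rad. So -0.0274 m / 0.5 = -0.0548, -0.0235 m / 0.5 = -0.047, -0.133 rad / 2 = -0.0665.

```bash
python3 inch.py '[[0.085,0,0,0,0,0,-0.067],[0.085,0,0,0,0,0,-0.0665],[0.085,0,0,0,0,0,-0.0665],[0.085,-0.047,-0.0548,0,0,0,0],[0.085,-0.047,-0.0548,0,0,0,0],[0.085,-0.047,-0.0548,0,0,0,0],[0.085,-0.047,-0.0548,0,0,0,0],[0.085,-0.047,-0.0548,0,0,0,0],[0.085,-0.047,-0.0548,0,0,0,0],[0.085,-0.047,-0.0548,0,0,0,0],[0.085,-0.047,-0.0548,0,0,0,0],[0.085,-0.047,-0.0548,0,0,0,0],[0.085,-0.047,-0.0548,0,0,0,0],[0.085,-0.047,-0.0548,0,0,0,0],[0.085,-0.047,-0.0548,0,0,0,0],[0.085,-0.047,-0.0548,0,0,0,0],[0.085,-0.047,-0.0548,0,0,0,0],[0.085,-0.047,-0.0548,0,0,0,0],[0.085,-0.047,-0.0548,0,0,0,0]]'
cat >> h.py <<'E'
def go(x,y,z=None,yaw=None):
    o=env.observe();R=cv2.Rodrigues(o['eef_rot'])[0];p=o['tool_pos']
    g=np.array([x,y,p[2] if z is None else z]);d=R.T@(g-p)
    cy=np.degrees(np.arctan2(R[1,1],R[0,1]))
    print('t',o['t'],'p',np.round(p,4),'tool d',np.round(d,4),'yaw(y axis)',round(cy,2),'tilt',np.round(R[:2,2],4),'F',np.round(o['contact_force'],1),'w',round(o['grip_width'],4),'f',round(o['finger_force'],1))
E
python3 -c "
from h import *
go(.599,.2075,.148)"
```

```text
t: 2.2
tool_pos: [0.6, 0.2075, 0.25]
eef_rot: [0.184, -3.136, 0.0]
contact_force: [0.2, -0.5, 0.3]
grip_width: 0.0851
finger_force: 0.0
t 2.2 p [0.6    0.2075 0.25  ] tool d [1.00e-03 1.00e-04 1.02e-01] yaw(y axis) 96.71 tilt [-0. -0.] F [ 0.2 -0.5  0.3] w 0.0851 f 0.0
```

To row units: 0.03 m / 0.5 = 0.06, 0.022 m / 0.5 = 0.044.

```bash
python3 inch.py '[[0.085,0.002,0,0.06,0,0,0],[0.085,0,0,0.06,0,0,0],[0.085,0,0,0.044,0,0,0],[0.085,0,0,0.04,0,0,0],[0.085,0,0,0,0,0,0]]'
python3 inch.py '[[0.06,0,0,0,0,0,0],[0.04,0,0,0,0,0,0],[0.03,0,0,0,0,0,0],[0.02,0,0,0,0,0,0],[0.02,0,0,0,0,0,0],[0.02,0,0,0,0,0,0],[0.02,0,0,0,0,0,0]]' 50; python3 -c "
from h import *
go(.599,.2075,.148)"
```

```text
t: 2.7
tool_pos: [0.5965, 0.2078, 0.1451]
eef_rot: [0.184, -3.131, 0.003]
contact_force: [0.2, -0.0, 0.0]
grip_width: 0.085
finger_force: 0.0
t: 3.4
tool_pos: [0.5987, 0.2085, 0.1494]
eef_rot: [-0.183, 3.134, 0.0]
contact_force: [-1.1, -1.2, 5.8]
grip_width: 0.0331
finger_force: 49.3
t 3.4 p [0.5987 0.2085 0.1494] tool d [-0.0001 -0.001   0.0014] yaw(y axis) 96.69 tilt [0.0021 0.0003] F [-1.1 -1.2  5.8] w 0.0331 f 49.3
```

To row units: -0.01 m / 0.5 = -0.02, -0.005 m / 0.5 = -0.01.

```bash
python3 inch.py '[[0.02,0,0,-0.01,0,0,0],[0.02,0,0,-0.02,0,0,0],[0.02,0,0,-0.02,0,0,0],[0.02,0,0,-0.02,0,0,0],[0.02,0,0,0,0,0,0]]'; python3 inch.py '[[0.02,0,0,-0.03,0,0,0],[0.02,0,0,-0.03,0,0,0],[0.02,0,0,-0.03,0,0,0],[0.02,0,0,-0.03,0,0,0],[0.02,0,0,-0.02,0,0,0],[0.02,0,0,0,0,0,0],[0.02,0,0,0,0,0,0]]';python3 - <<'E'
from h import *
go(.4785,-.195,.250)
s,t=cap("scene","s2.png"),cap("top","t2.png")
ms,mt=orange(s,(270,110,375,215)),orange(t,(150,160,255,260))
es=cv2.fitEllipse(cv2.convexHull(big(ms)));et=cv2.fitEllipse(cv2.convexHull(big(mt)))
print(es,et,tri(s,es[0],t,et[0]))
a=cv2.resize(s["color"][110:240,240:390],None,fx=4,fy=4,interpolation=cv2.INTER_CUBIC)
cv2.imwrite('pics/c3.png',a[...,::-1])
E
```

```text
t: 3.9
tool_pos: [0.599, 0.2091, 0.1851]
eef_rot: [-0.184, 3.133, 0.002]
contact_force: [0.6, 0.0, -3.9]
grip_width: 0.0334
finger_force: 50.0
t: 4.6
tool_pos: [0.5979, 0.2085, 0.2525]
eef_rot: [0.184, -3.136, 0.0]
contact_force: [-0.6, -0.2, -4.2]
grip_width: 0.0334
finger_force: 50.3
t 4.6 p [0.5979 0.2085 0.2525] tool d [ 0.1657 -0.3868  0.0026] yaw(y axis) 96.71 tilt [-0.0005 -0.0003] F [-0.6 -0.2 -4.2] w 0.0334 f 50.3
((330.20782470703125, 160.6388397216797), (39.40719985961914, 54.333763122558594), 95.58399200439453) ((204.74510192871094, 205.50340270996094), (43.84038543701172, 57.404911041259766), 154.5306854248047) (array([0.60638625, 0.18892129, 0.23073994]), np.float64(0.011339046749446878))
```

View pics/c3.png

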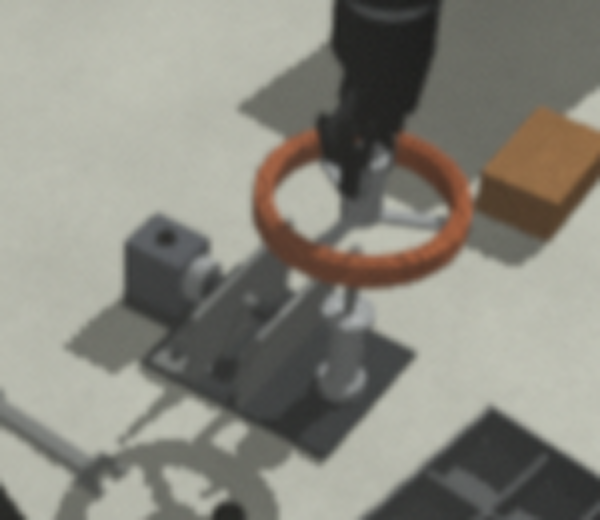

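The crop shows the reel level in the gripper and clear above the spindle pin (tip at about (350,255)). Now I'll move it over the pad.

To row units: -0.0257 m / 0.5 = -0.0514, -0.0187 m / 0.5 = -0.0374.

```bash
python3 inch.py '[[0.02,0.008,-0.0188,0,0,0,0],[0.02,0.016,-0.0374,0,0,0,0],[0.02,0.022,-0.0514,0,0,0,0],[0.02,0.022,-0.0514,0,0,0,0],[0.02,0.022,-0.0514,0,0,0,0],[0.02,0.022,-0.0514,0,0,0,0],[0.02,0.022,-0.0514,0,0,0,0],[0.02,0.022,-0.0514,0,0,0,0],[0.02,0.022,-0.0514,0,0,0,0],[0.02,0.022,-0.0514,0,0,0,0],[0.02,0.022,-0.0514,0,0,0,0],[0.02,0.022,-0.0514,0,0,0,0],[0.02,0.022,-0.0514,0,0,0,0],[0.02,0.022,-0.0514,0,0,0,0],[0.02,0.022,-0.0514,0,0,0,0],[0.02,0.022,-0.0514,0,0,0,0],[0.02,0.016,-0.0374,0,0,0,0],[0.02,0,0,0,0,0,0],[0.02,0,0,0,0,0,0]]'
python3 -c "
from h import *
go(.479,-.196,.0575)"
```

```text
t: 6.6
tool_pos: [0.4721, -0.216, 0.2527]
eef_rot: [0.181, -3.136, -0.001]
contact_force: [-0.0, -0.3, -2.9]
grip_width: 0.0332
finger_force: 50.4
t 6.6 p [ 0.4721 -0.216   0.2527] tool d [-0.0093  0.019   0.1952] yaw(y axis) 96.62 tilt [-0.0006  0.0004] F [-0.  -0.3 -2.9] w 0.0332 f 50.4
```

To row units: 0.03 m / 0.5 = 0.06, 0.025 m / 0.5 = 0.05.

```bash
python3 inch.py '[[0.02,-0.0094,0.019,0.02,0,0,0],[0.02,-0.0092,0.019,0.04,0,0,0],[0.02,0,0,0.06,0,0,0],[0.02,0,0,0.06,0,0,0],[0.02,0,0,0.06,0,0,0],[0.02,0,0,0.05,0,0,0],[0.02,0,0,0.04,0,0,0],[0.02,0,0,0.024,0,0,0],[0.02,0,0,0.016,0,0,0],[0.02,0,0,0,0,0,0],[0.02,0,0,0,0,0,0]]'
python3 -c "
from h import *
go(.479,-.196,.0575)"
```

```text
t: 7.7
tool_pos: [0.4804, -0.1954, 0.0685]
eef_rot: [-0.184, 3.135, -0.0]
contact_force: [0.7, 0.4, -3.7]
grip_width: 0.0334
finger_force: 50.4
t 7.7 p [ 0.4804 -0.1954  0.0685] tool d [ 0.0014 -0.0004  0.011 ] yaw(y axis) 96.73 tilt [ 0.0009 -0.0002] F [ 0.7  0.4 -3.7] w 0.0334 f 50.4
```

To row units: 0.003 m / 0.5 = 0.006, 0.002 m / 0.5 = 0.004.

```bash
python3 inch.py '[[0.02,0,0,0.006,0,0,0],[0.02,0,0,0.006,0,0,0],[0.02,0,0,0.004,0,0,0],[0.02,0,0,0,0,0,0]]'|sed -n 2,4p; python3 inch.py '[[0.02,0,0,0.002,0,0,0],[0.02,0,0,0.002,0,0,0],[0.02,0,0,0,0,0,0]]'|sed -n 2,4p
```

```text
tool_pos: [0.4797, -0.1957, 0.0599]
eef_rot: [0.184, -3.136, -0.0]
contact_force: [0.2, -0.4, -3.2]
tool_pos: [0.4799, -0.1957, 0.0581]
eef_rot: [-0.184, 3.136, -0.0]
contact_force: [-0.2, 0.1, -2.0]
```

Contact is beginning.

To row units: 0.001 m / 0.5 = 0.002.

```bash
python3 inch.py '[[0.02,0,0,0.002,0,0,0],[0.02,0,0,0,0,0,0]]'|sed -n 2,4p; python3 inch.py '[[0.02,0,0,0.002,0,0,0],[0.02,0,0,0,0,0,0]]'|sed -n 2,4p
```

```text
tool_pos: [0.48, -0.196, 0.0575]
eef_rot: [-0.183, 3.136, -0.001]
contact_force: [-1.4, -1.5, 5.2]
tool_pos: [0.48, -0.1962, 0.0572]
eef_rot: [-0.183, 3.135, -0.002]
contact_force: [-3.7, -1.5, 12.6]
```

To row units: -0.001 m / 0.5 = -0.002.

```bash
python3 inch.py '[[0.036,0,0,-0.002,0,0,0],[0.04,0,0,0,0,0,0],[0.05,0,0,0,0,0,0],[0.065,0,0,0,0,0,0],[0.085,0,0,0,0,0,0],[0.085,0,0,0,0,0,0],[0.085,0,0,0,0,0,0]]' 
python3 inch.py '[[0.085,0,0,-0.02,0,0,0],[0.085,0,0,-0.04,0,0,0],[0.085,0,0,-0.06,0,0,0],[0.085,0,0,-0.06,0,0,0],[0.085,0,0,-0.08,0,0,0],[0.085,0,0,-0.08,0,0,0],[0.085,0,0,0,0,0,0]]'
python3 - <<'E'
from h import *
go(.5190,.1975,.17)
s,t=cap("scene"),cap("top")
for m in(orange(s,(155,200,290,310)),orange(t,(280,200,395,310))):print(cv2.fitEllipse(cv2.convexHull(big(m))))
a=cv2.resize(s["color"][155:300,160:360],None,fx=4,fy=4,interpolation=cv2.INTER_CUBIC)
b=cv2.resize(t["color"][175:310,180:390],None,fx=3.8,fy=4.0,interpolation=cv2.INTER_CUBIC)
cv2.imwrite('pics/c4.png',a[...,::-1]);cv2.imwrite('pics/c5.png',b[...,::-1])
E
```

```text
t: 9.5
tool_pos: [0.4798, -0.1956, 0.0569]
eef_rot: [0.184, -3.136, -0.0]
contact_force: [-0.2, -0.5, 0.5]
grip_width: 0.0849
finger_force: 0.0
t: 10.2
tool_pos: [0.4823, -0.1963, 0.2329]
eef_rot: [-0.183, 3.127, -0.006]
contact_force: [0.1, -1.1, 0.4]
grip_width: 0.0851
finger_force: 0.0
t 10.2 p [ 0.4823 -0.1963  0.2329] tool d [-0.0819  0.3871  0.0619] yaw(y axis) 96.7 tilt [ 0.0092 -0.0036] F [ 0.1 -1.1  0.4] w 0.0851 f 0.0
((213.58767700195312, 254.97463989257812), (47.641212463378906, 56.400909423828125), 79.9529037475586)
((335.5101013183594, 254.41261291503906), (52.7347412109375, 53.31668472290039), 154.15744018554688)
```

View pics/c4.png

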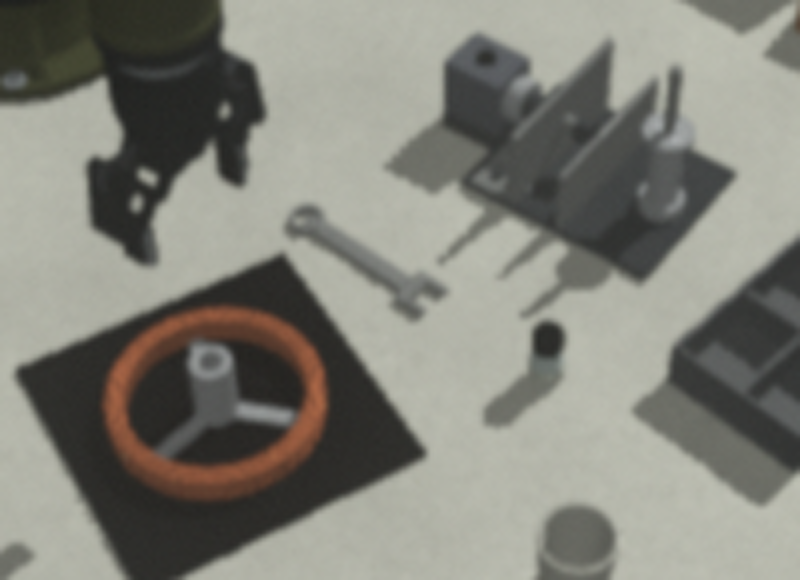

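View pics/c5.png

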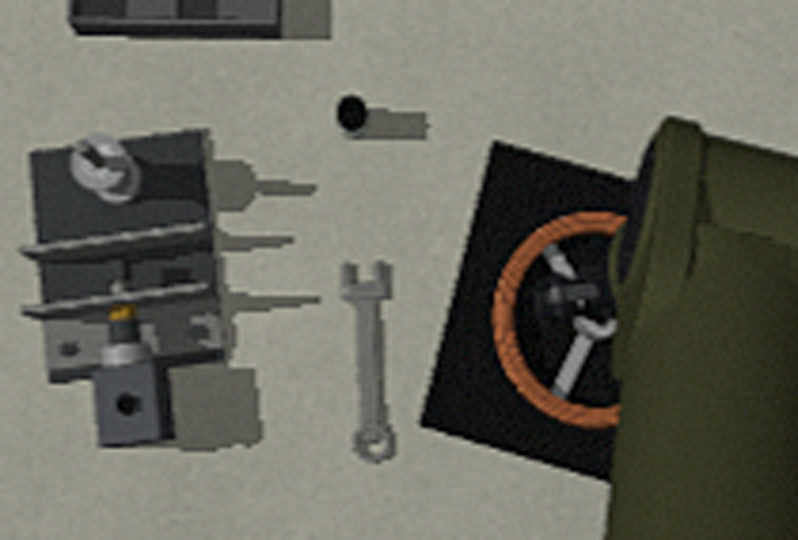

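c4 shows the reel flat and centred on the pad, with its hub at (212,360), and the wrench and jar undisturbed. c5 shows the plate top edges: bracket (22,312) to (212,288) and rear plate (22,252) to (205,227). The bolt head appears near (120,285).

Run:
```python
from h import *
s,t=cap("scene"),cap("top")
S=lambda x,y:((x+.5)/4-.5+160,(y+.5)/4-.5+155)
T=lambda x,y:((x+.5)/3.8-.5+180,(y+.5)/4-.5+175)
bm=[plane(t,*T(*p),.09) for p in((22,312),(212,288))];rm=[plane(t,*T(*p),.072) for p in((22,252),(205,227))]
for m in(bm,rm):
    d=m[0]-m[1];print(np.round(m,4).tolist(),np.mean(m,0),np.degrees(np.arctan2(d[1],d[0]))-90,np.linalg.norm(d))
print('gap mid',(np.mean(bm,0)+np.mean(rm,0))[:2]/2)
print('tri bracket far end',tri(s,S(611,42),t,T(22,312)),'rear far',tri(s,S(656,82),t,T(22,252)))
print('pin',plane(s,*S(677,68),.168)); print('runner',tri(s,S(487,58),t,T(128,404)))
h=cv2.fitEllipse(cv2.convexHull(big(orange(s,(155,200,290,310)))))
print('reel',plane(s,*h[0],.018))
```

```text
[[0.4851, 0.2675, 0.09], [0.5013, 0.1161, 0.09]] [0.49321266 0.19178975 0.09      ] 6.105966477921797 0.1521966828929244
[[0.5327, 0.2728, 0.072], [0.5501, 0.1241, 0.072]] [0.54142204 0.19846751 0.072     ] 6.6733737302647 0.14973954683889174
gap mid [0.51731735 0.19512863]
tri bracket far end (array([0.48649956, 0.26951393, 0.08681518]), np.float64(0.003385421836273236)) rear far (array([0.53440541, 0.27542268, 0.06565018]), np.float64(0.002839106480890961))
pin [0.59895409 0.2099227  0.168     ]
runner (array([0.41678489, 0.18491626, 0.08148291]), np.float64(0.004003655585625956))
reel [ 0.48022377 -0.19484686  0.018     ]
```

To row units: 0.0258 m / 0.5 = 0.0516, 0.0129 m / 0.5 = 0.0258.

```bash
python3 inch.py '[[0.085,-0.0054,0.0258,0,0,0,0],[0.085,-0.011,0.0516,0,0,0,0],[0.085,-0.011,0.0516,0,0,0,0],[0.085,-0.011,0.0516,0,0,0,0],[0.085,-0.011,0.0516,0,0,0,0],[0.085,-0.011,0.0516,0,0,0,0],[0.085,-0.011,0.0516,0,0,0,0],[0.085,-0.011,0.0516,0,0,0,0],[0.085,-0.011,0.0516,0,0,0,0],[0.085,-0.011,0.0516,0,0,0,0],[0.085,-0.011,0.0516,0,0,0,0],[0.085,-0.011,0.0516,0,0,0,0],[0.085,-0.011,0.0516,0,0,0,0],[0.085,-0.011,0.0516,0,0,0,0],[0.085,-0.011,0.0516,0,0,0,0],[0.085,-0.0054,0.0258,0,0,0,0],[0.085,0,0,0,0,0,0],[0.085,0,0,0,0,0,0]]' >/dev/null
python3 -c "
from h import *
go(.5188,.1975,.12)"
```

```text
t 12.2 p [0.516  0.1975 0.2264] tool d [-0.0029 -0.0002  0.1064] yaw(y axis) 96.71 tilt [-0.0013 -0.0013] F [ 0.3 -0.5  0.5] w 0.0849 f 0.0
```

To row units: 0.03 m / 0.5 = 0.06, 0.026 m / 0.5 = 0.052.

```bash
python3 inch.py '[[0.085,-0.003,0,0.04,0,0,0],[0.085,-0.0028,0,0.06,0,0,0],[0.085,0,0,0.06,0,0,0],[0.085,0,0,0.052,0,0,0],[0.085,0,0,0,0,0,0],[0.085,0,0,0,0,0,0]]' >/dev/null
python3 - <<'E'
from h import *
go(.5188,.1975,.05)
s,t=cap("scene"),cap("top")
a=cv2.resize(s["color"][140:225,265:355],None,fx=6,fy=6,interpolation=cv2.INTER_CUBIC)
cv2.imwrite('pics/c6.png',a[...,::-1])
E
```

```text
t 12.8 p [0.5195 0.1974 0.1213] tool d [0.0006 0.0002 0.0713] yaw(y axis) 96.62 tilt [-0.0007 -0.0009] F [-0.7  0.5  0.3] w 0.085 f 0.0
```

View pics/c6.png

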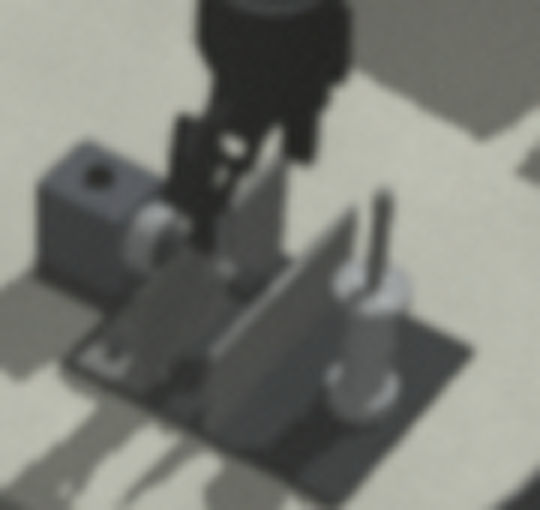

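The fingers stand over the gap, with the near fingertip at about (203,240) between the plates. I'll descend in stages and watch the force.

To row units: 0.01 m / 0.5 = 0.02, 0.0006 m / 0.5 = 0.0012.

```bash
python3 inch.py '[[0.085,0.0012,0,0.02,0,0,0],[0.085,0,0,0.02,0,0,0],[0.085,0,0,0.02,0,0,0],[0.085,0,0,0,0,0,0]]'|sed -n 2,4p;  python3 inch.py '[[0.085,0,0,0.02,0,0,0],[0.085,0,0,0.02,0,0,0],[0.085,0,0,0,0,0,0]]'|sed -n 2,4p; python3 -c "
from h import *
go(.5188,.1975,.05)"
```

```text
tool_pos: [0.5178, 0.1983, 0.0893]
eef_rot: [0.184, -3.134, 0.002]
contact_force: [-0.3, 0.1, 0.4]
tool_pos: [0.5179, 0.1983, 0.0694]
eef_rot: [0.184, -3.134, 0.001]
contact_force: [0.0, -0.9, 0.5]
t 13.6 p [0.5179 0.1983 0.0694] tool d [-0.0009 -0.0009  0.0194] yaw(y axis) 96.72 tilt [-0.0024 -0.001 ] F [ 0.  -0.9  0.5] w 0.085 f 0.0
```

To row units: 0.01 m / 0.5 = 0.02, 0.009 m / 0.5 = 0.018.

```bash
python3 inch.py '[[0.085,-0.0016,-0.001,0.02,0,0,0],[0.085,0,0,0.018,0,0,0],[0.085,0,0,0,0,0,0]]'|sed -n 2,4p;  python3 inch.py '[[0.06,0,0,0,0,0,0],[0.04,0,0,0,0,0,0],[0.03,0,0,0,0,0,0],[0.025,0,0,0,0,0,0],[0.01,0,0,0,0,0,0],[0.01,0,0,0,0,0,0],[0.01,0,0,0,0,0,0],[0.01,0,0,0,0,0,0]]' 35; python3 -c "
from h import *
go(.5188,.1975,.05)"
```

```text
tool_pos: [0.5189, 0.1979, 0.0506]
eef_rot: [0.184, -3.134, 0.001]
contact_force: [0.5, 0.5, 0.4]
t: 14.7
tool_pos: [0.5197, 0.198, 0.0523]
eef_rot: [-0.183, 3.136, -0.0]
contact_force: [-1.0, -2.7, 6.3]
grip_width: 0.018
finger_force: 35.6
t 14.7 p [0.5197 0.198  0.0523] tool d [ 0.001  -0.0004  0.0023] yaw(y axis) 96.7 tilt [ 0.0004 -0.0002] F [-1.  -2.7  6.3] w 0.018 f 35.6
```

```bash
for i in 1 2; do python3 inch.py '[[0.01,0,0,0,0,0,0],[0.01,0,0,0,0,0,0],[0.01,0,0,0,0,0,0],[0.01,0,0,0,0,0,0],[0.01,0,0,0,0,0,0],[0.01,0,0,0,0,0,0],[0.01,0,0,0,0,0,0],[0.01,0,0,0,0,0,0],[0.01,0,0,0,0,0,0],[0.01,0,0,0,0,0,0]]';done
python3 - <<'E'
from h import *
s,t=cap("scene"),cap("top")
go(.5188,.1975,.05)
print(cv2.fitEllipse(cv2.convexHull(big(orange(s,(155,200,290,310))))),cv2.fitEllipse(cv2.convexHull(big(orange(t,(280,200,395,310))))),env.observe()['wrist_torque'])
E
```

```text
t: 15.7
tool_pos: [0.5197, 0.198, 0.0523]
eef_rot: [-0.184, 3.136, -0.0]
contact_force: [-0.4, -1.5, 5.6]
grip_width: 0.018
finger_force: 35.6
t: 16.7
tool_pos: [0.5198, 0.198, 0.0523]
eef_rot: [-0.183, 3.136, -0.0]
contact_force: [-1.0, -2.1, 4.9]
grip_width: 0.0182
finger_force: 35.6
t 16.8 p [0.5198 0.198  0.0523] tool d [ 0.001  -0.0004  0.0023] yaw(y axis) 96.69 tilt [ 0.0004 -0.0003] F [ 0.6 -1.3  5.5] w 0.0181 f 35.6
((213.38357543945312, 255.140380859375), (47.75894546508789, 55.31932067871094), 80.79215240478516) ((336.3943786621094, 254.4363250732422), (53.48629379272461, 54.39011001586914), 99.76472473144531) [-0.35883392  0.10076764 -0.01741011]
```

The grip has held at 35.6 N and 18 mm for 2 s, so the flats are seated. I'm handing the job in.

```bash
python3 -c "
from plant import env
print(env.close_job())"
```

```text
the job is handed in; nothing more can be done
None
```

The reel lies flat and centred on the pad, and the job is handed in with the bolt head gripped at about 35 N; the grip width held steady for 2 s, though the bolt stopping was not seen directly.

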